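# Close the draft shield and tare the balance

## Robot

A 6-joint arm with a two-finger parallel gripper is mounted at the origin on the work surface. World frame = base frame: x ahead of the robot, y to its left, z up, the work surface at z = 0. Lengths are in m, angles in rad, forces in N, time in s.
With the tool pointing down it reaches from about 0.35 to 0.775 m from the base axis. Payload 5.5 kg.
Tool frame: the origin (TCP) lies on the centre line of the jaws, within the pads' length; the fingertips stand 22 mm ahead of it and the grasp point (between the pads) lies 3 mm ahead of it; z points along the fingers, y is the line along which they close (so a half turn about z gives the same grasp; the last joint's range is limited). The gripper opens to 85 mm and grips with 20 to 120 N. Pads are 22 mm wide; open, the fingers measure 114 mm over their backs; the gripper's body (76 mm by 85 mm) begins 54 mm behind the grasp point. The pads swing forward as they close: fully open they stand 13 mm farther back than shut.
Start: joints at [-1.375, 0.313, 0.046, 1.304, 0, 1.431], TCP at [0.189, -0.543, 0.253] pointing down, gripper open.
Joint ranges: [-2.76, 2.76], [-0.86, 1.69], [-1.03, 1.26], [-2.2, 2.34], [-1.47, 1.5], [-3.14, 3.14]. Speed limits (rad/s): [2.57, 2.57, 3.14, 3.14, 3.14, 3.14].

## Interface

Orientations are given as a unit quaternion [w, x, y, z].
In Python, from station import r, viewer gives the robot as it stands.
- The arm moves only by the tool carry_out, never from a script. Its argument "motion" is a list of rows, each an object with "turn": the turn, a rotation vector about the tool's x, y, z in degrees, a list of three; "offset": the shift along the tool's x, y, z in m, a list of three; "claw": the closure, from 0 (fully open) to 1 (shut). A call has 1 to 20 rows; each row is the pose to reach, as a shift and turn from the pose commanded when the call began, along the tool's axes at that moment; what a row does not reach only later rows make up. A row lasts 1/12 s, in which the tool goes at most 41.7 mm and 7.16 degrees, less where a joint would pass 70% of its speed; a pose out of reach is approached as far as the arm can. A call with a gripper value outside its range is refused whole. The fingers move at their own pace and stop on an object; "force" is the grip in N (left out, the last holds). Time passes only in rows, so rows that repeat a pose let the fingers close. It gives the time, the measured TCP pose, the force, the opening and the grip force at its end, in the units of the state.
- r.get_state(): the state, without advancing time (a new reading comes with each control period).
- viewer.snapshot(name): name is "side" or "top"; returns a dict with "frame" (400x640x3 uint8, red, green, blue), "mtx" (3x3 intrinsics, pixels), "T" (4x4, takes a point from camera to world coordinates). Camera axes: x right, y up, looking along -z (the intrinsics and any distortion apply to the point x, -y, -z); pixel columns grow to the right and rows downward; lengths in m; the calibration is good to about 2 mm. A picture is of the moment at which its call begins. There is no depth.
- r.finish_job(): hands the job in; it is judged then, once.
Trained networks look in the newest picture that a camera, given by its name, has taken for a name from the list of things; names that differ only in an ending like _2 or _b are one class to them, and where a whole thing is asked for, a point or a joint stands for the part that bears it (a point fixed in the world has none). Each returns a list of dicts, best first, with "p" (0 to 1); they miss things now and then, are a little off and sometimes report something else, mostly with a low value. They report only what shows in the picture. A call takes as long as a camera call.
- viewer.masks_of(camera, thing): "region" (400x640 bool, what is visible of it) and "location" ([column, row] in pixels, amid what is visible of it).
- viewer.mark_of(camera, thing): "location" ([column, row] in pixels: a listed point, or the origin of a listed thing).
The state is a dict: "t": time; "q": joint angles; "joint_vel": joint speeds; "joint_efforts": joint torques, N m; "eef_pos": TCP position; "orientation": TCP orientation; "contact_force": force on the tool from outside, world axes, zero at the start; "torque": the same for the moment, N m; "width": opening from 0.0 (shut) to 1.0 (fully open); "finger_force": force on a finger pad.
Only numpy, scipy, OpenCV 4.12 (cv2) and the standard library are available. Lean on these libraries where they do the work, as an engineer would, in place of code of your own. Each camera call takes 0.05 s, during which the arm holds its last target. There are 200 camera calls.

## Task

An empty weighing dish stands on the pan of the balance: tare it. With the fingertips, gently push the glass lid of the draft shield fully shut, and only then press the wide tare key right down, let it come up again and withdraw. Grip nothing, do not lean on the balance, and leave its other keys, the dish and everything else on the bench alone.

Things in the scene. Friction and masses are not known exactly. Their poses are not given: they have to be found in the camera images.
- balance: Laboratory balance, fixed, 300 (x) x 200 (y) mm. Origin: centre of its underside; x from its front (towards the robot) to its back, y to its left, z up. Console at the front, x = -150 to -60 mm, 40 rising to 51 mm high (0.12 rad), with one row of five keys. Glass draft shield behind it, x = -58 to 125, y = -85 to 85 mm, 150 mm high, open at the roof.
- draft_lid (a joint): The draft shield's sliding glass roof, 170 x 170 x 6 mm in a grey frame. Value = how far it has slid back (along the balance's +x) from fully shut: 0 = shut, just touching the rubber seal at the front (which gives 1 mm for 5 N, at most 6 mm, and springs back), 0.095 m = fully open. It starts 40 to 85 mm open, slides with about 1.5 N of friction and stays where it is left.
- lid_pull (a point): Middle of the top of the lid's pull bar: an upright bar 70 mm long (along the balance's y), 10 mm thick (x), 18 mm high, near the lid's front edge. The bar's top is 174 mm, the lid's upper face 156 mm above the bench. Moves with the lid; at x = -34 mm, y = 0 in the balance's frame when shut. Its axes are the balance's.
- tare_key (a joint): The tare key: the wide bar-shaped key of the row, 46 mm (y) x 18 mm (x), same grey as the others. Value = how far it is pressed in, 0 to 0.005 m. A spring brings it up; 1 N starts it, 6 N takes it fully down, to 3 mm above the console.
- tare_key_top (a point): Middle of the tare key's top face, 8 mm above the console and about 51 mm above the bench with the key up; at x = -123 mm, y = 35 mm in the balance's frame. Its z axis is the direction out of the console (0.12 rad off vertical, leaning to the front); it moves with the key.
- power_key (a joint): Another key of the balance, not to be touched: small round key, 16 mm across, leftmost key seen from the robot, 45 mm to the left (+y of the balance) of the tare key, same height, spring and travel. Value = how far it is pressed in, 0 to 0.005 m.
- mode_key (a joint): Another key of the balance, not to be touched: small square key, 16 mm, 53 mm to the right (-y of the balance) of the tare key, same height, spring and travel. Value = how far it is pressed in, 0 to 0.005 m.
- cal_key (a joint): Another key of the balance, not to be touched: small square key, 16 mm, 84 mm to the right of the tare key, same height, spring and travel. Value = how far it is pressed in, 0 to 0.005 m.
- print_key (a joint): Another key of the balance, not to be touched: small square key, 16 mm, rightmost key, 115 mm to the right of the tare key, same height, spring and travel. Value = how far it is pressed in, 0 to 0.005 m.
- dish: Shallow round aluminium weighing dish, 70 mm across, 14 mm high, empty, loose inside the draft shield on the round steel pan (110 mm across, its top 66 mm above the bench, centred at x = 40 mm in the balance's frame). Origin: centre of its underside.
- filler: Hand capsule filler: stack of white plates on a clear base, 180 (x) x 230 (y) x 96 mm high, fixed. On the other side of the bench from the balance. Origin: centre of its underside.
- weight: Steel calibration weight with a knob, 26 mm across, 41 mm high, standing just in front of the balance. Origin: centre of its underside.
- spatula: Spatula, 170 mm long, lying in front of the capsule filler. Its origin is on its underside; its x axis runs along it.
- tub: White plastic tub with a screw cap, 84 mm across, 115 mm high, out at the robot's left. Origin: centre of its underside.
- capsule_jar: Glass jar of capsules, 100 mm across, 168 mm high, out at the robot's right. Origin: centre of its underside.
- amber_bottle: Small amber bottle, 48 mm across, 85 mm high, between balance and capsule filler. Origin: centre of its underside.
- petri_dish: Clear round dish of capsules, 100 mm across, 18 mm high, out at the robot's right. Origin: centre of its underside.
- comb: Pink plastic comb-edged strip, 170 x 40 x 12 mm, lying out at the robot's left. Its origin is near the centre of its underside; its x axis runs along it.

How it is judged:
On the way, in this order (a step that is already met when the one before it is completed fails the run):
1. the draft shield's lid is fully shut (value of joint draft_lid below 0.004 m), for 0.2 s.
2. the tare key is pressed down, the lid still shut (value of joint tare_key above 0.003 m and value of joint draft_lid below 0.004 m), for 0.1 s.
At the end, for the whole second after the job is handed in: The lid is shut to within 4 mm of its stop; the tare key has been pressed at least 3 mm of its 5 mm (for 0.1 s, after the lid was shut) and is up again; the other keys are up; the dish has not moved by more than 6 mm and lies still; the other loose things are within 15 mm of where they were (value of joint draft_lid below 0.004 m and value of joint each of tare_key, power_key, mode_key, cal_key, print_key below 0.001 m and distance of dish from where it was at the start of the episode below 0.006 m and linear speed of dish below 0.02 m/s and distance of each of weight, spatula, tub, capsule_jar, amber_bottle, petri_dish, comb from where it was at the start of the episode below 0.015 m); the robot touches nothing.
It fails at once if the tare key is pressed (over 1.5 mm) while the lid is more than 5 mm open (value of joint tare_key above 0.0015 m and value of joint draft_lid above 0.005 m).
It fails at once if one of the other keys is pressed in by more than 1 mm (value of joint any of power_key, mode_key, cal_key, print_key above 0.001 m).
It fails at once if the fingers or arm press on, or pinch, the balance or any part of it with more than 40 N (contact force between any of the fingers, the arm and balance above 40 N).
It fails at once if the capsule filler is bumped with more than 5 N (contact force between any of the arm, the fingers and filler above 5 N).
It fails at once if the weighing dish is moved by more than 6 mm, or another loose thing (weight, spatula, tub, jar, bottle, capsule dish, strip) by more than 15 mm (distance of dish from where it was at the start of the episode above 0.006 m or distance of any of weight, spatula, tub, capsule_jar, amber_bottle, petri_dish, comb from where it was at the start of the episode above 0.015 m).
It also fails if it takes over 45 s, if anything falls off the work surface, if the arm or the gripper's body presses on something with over 40 N, if the wrist force passes 120 N, or if a joint passes its speed limit or range.

## Working session

There is one attempt and no reset: what is moved stays moved. The work goes in short steps, Python scripts to look and compute and a tool call to move; the robot and the scene stay as the last step left them, time stands still between calls to the robot, and variables do not carry over. Pictures are saved under pics/ and viewed, at most 10 in all, crops included, and the job is handed in when it is done.

Besides the shell and the picture viewer there is one more tool, called after "Request:" in YAML: its name, and indented under it one key for each argument. carry_out: Moves the arm, as the interface text tells. Its arguments: {"type":"object","properties":{"motion":{"type":"array","items":{"type":"object","properties":{"turn":{"type":"array","items":{"type":"number"}},"offset":{"type":"array","items":{"type":"number"}},"claw":{"type":"number"}}}},"force":{"type":"number"}},"required":["motion"]}

```bash
mkdir -p pics; cat > h.py <<'E'
import numpy as np, cv2
from station import r, viewer
def ray(s,px):
    K=s["mtx"];T=s["T"]
    d=np.linalg.inv(K)@np.array([px[0],px[1],1.0]); d=np.array([d[0],-d[1],-d[2]])
    return T[:3,3],T[:3,:3]@d
def atz(s,px,z):
    o,d=ray(s,px); return o+d*(z-o[2])/d[2]
def tri(s1,p1,s2,p2):
    o1,d1=ray(s1,p1);o2,d2=ray(s2,p2)
    t=np.linalg.lstsq(np.c_[d1,-d2],o2-o1,rcond=None)[0]
    a=o1+t[0]*d1;b=o2+t[1]*d2
    return (a+b)/2,np.linalg.norm(a-b)
def proj(s,P):
    T=s["T"];c=T[:3,:3].T@(np.array(P)-T[:3,3]);c=np.array([c[0],-c[1],-c[2]]);p=s["mtx"]@c
    return p[:2]/p[2]
E
python3 - <<'E'
from h import *
np.set_printoptions(precision=4,suppress=True)
S={n:viewer.snapshot(n) for n in("side","top")}
for n in S:
    cv2.imwrite(f"pics/{n}0.png",S[n]["frame"][:,:,::-1]); print(n,S[n]["T"][:3,3],S[n].keys())
Z=dict(balance=0,lid_pull=.174,tare_key_top=.051,power_key=.051,mode_key=.051,print_key=.051,weight=0,dish=.066,amber_bottle=0,filler=0)
for t,z in Z.items():
    for n in S:
        m=viewer.mark_of(n,t) if "key" not in t or "top" in t else viewer.masks_of(n,t)
        for k in m[:2]: print(t,n,round(k["p"],2),np.array(k["location"]),atz(S[n],k["location"],z))
print(r.get_state())
E
```

```text
side [-0.1512  0.6598  0.7448] dict_keys(['frame', 'mtx', 'T'])
top [0.1801 0.0054 1.8375] dict_keys(['frame', 'mtx', 'T'])
balance side 0.88 [260.8 239.8] [0.5495 0.2054 0.    ]
balance top 0.72 [260.5 176.8] [0.5493 0.2069 0.    ]
lid_pull side 0.74 [253.7 185.2] [0.5701 0.1877 0.174 ]
lid_pull top 0.76 [256.3 158.1] [0.5782 0.2024 0.174 ]
lid_pull top 0.7 [194.3 167.1] [0.5493 0.4085 0.174 ]
tare_key_top top 0.49 [254.3 209.6] [0.4212 0.2222 0.051 ]
power_key side 0.3 [446.7 168.5] [ 0.3086 -0.427   0.051 ]
weight side 0.59 [318.4 267.8] [0.3493 0.1711 0.    ]
weight top 0.58 [269.7 232.8] [0.3433 0.172  0.    ]
dish side 0.55 [251.8 215.9] [0.5858 0.1994 0.066 ]
dish side 0.27 [251.9 186.1] [0.7068 0.1054 0.066 ]
dish top 0.43 [261.5 163.8] [0.5831 0.1965 0.066 ]
amber_bottle side 0.62 [294.9 193.8] [ 0.644  -0.0181  0.    ]
amber_bottle top 0.64 [315.6 148.6] [0.6539 0.0037 0.    ]
filler side 0.96 [357.5 176.5] [ 0.5541 -0.2436  0.    ]
filler top 0.81 [385.2 176.3] [ 0.547 -0.251  0.   ]
{'t': 1.1, 'q': array([-1.3746,  0.3132,  0.0461,  1.3036,  0.    ,  1.4312]), 'joint_vel': array([-0.    ,  0.0002, -0.0005,  0.001 ,  0.0005, -0.0004]), 'joint_efforts': array([  0.0003, -48.0479,  29.8817,   0.0004,  -0.0002,  -0.    ]), 'eef_pos': array([ 0.1895, -0.5429,  0.2533]), 'orientation': array([0.0001, 0.9859, 0.1671, 0.    ]), 'contact_force': array([-0.1762, -0.4277,  0.1677]), 'torque': array([-0.0108,  0.0166,  0.0343]), 'finger_force': 0.0, 'width': 0.9992837019755347}
```

```bash
python3 - <<'E'
import cv2
a=cv2.imread("pics/side0.png")[110:310,130:397];b=cv2.imread("pics/top0.png")[120:250,170:343]
cv2.imwrite("pics/c_side.png",cv2.resize(a,(800,600),interpolation=2));cv2.imwrite("pics/c_top.png",cv2.resize(b,(798,600),interpolation=2))
E
```

```text
(no output)
```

View pics/c_side.png

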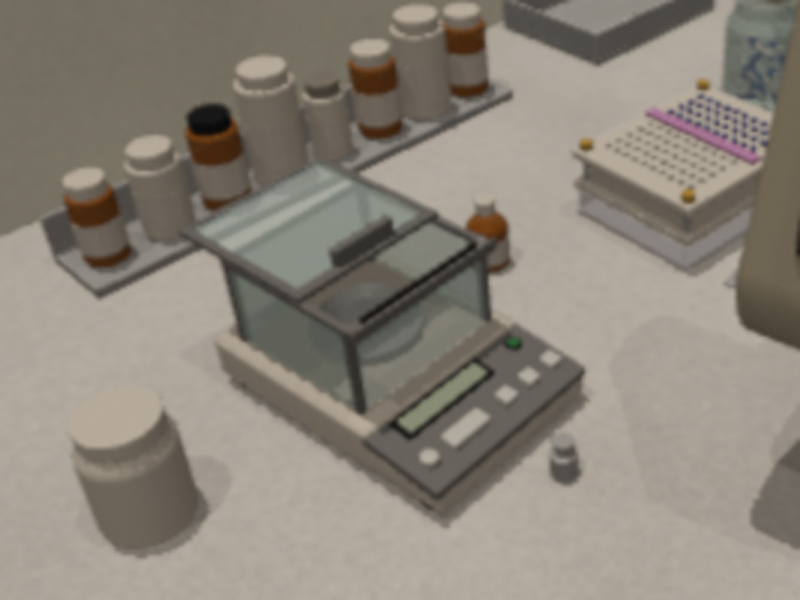

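View pics/c_top.png

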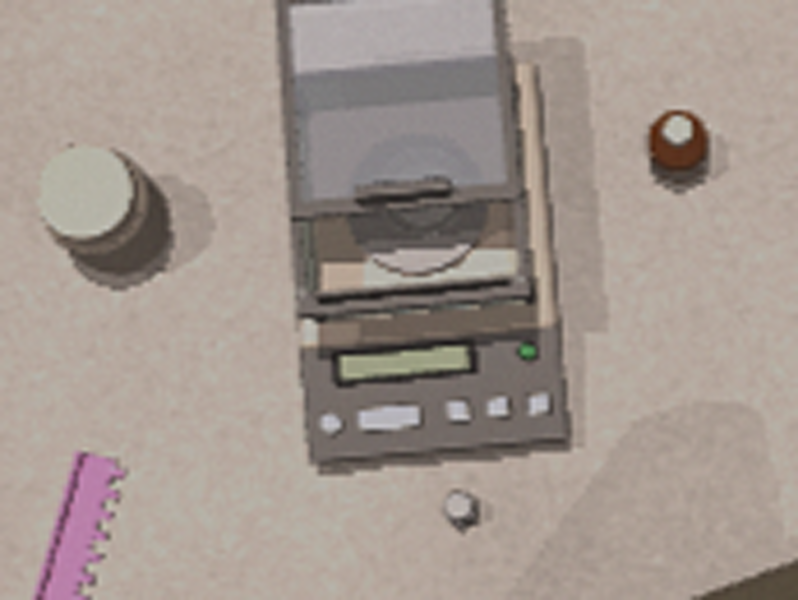

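The side view shows the balance ahead-left with the lid about half open (pull bar at crop (362,236), key row from (429,457) to (551,358), tare at (466,428)). The top view agrees: tare at crop (390,417), pull bar at (404,188), weight just in front at (461,508). I'll fit the balance pose from both views.

```bash
cat > fit.py <<'E'
from h import *
from scipy.optimize import least_squares
np.set_printoptions(precision=4,suppress=True)
S={n:viewer.snapshot(n) for n in("side","top")}
top=lambda u,v:(170+u*173/798-.4,120+v*130/600-.4); side=lambda u,v:(130+u*267/800-.3,110+v/3-.3)
Y=[.080,.035,-.018,-.049,-.080]
obs=[]
for y,p in zip(Y,[(331,423),(390,417),(458,410),(498,406),(539,403)]): obs.append(("top",(-.123,y,.050),0,top(*p)))
for y,p in zip(Y,[(429,457),(466,428),(507,394),(529,376),(551,358)]): obs.append(("side",(-.123,y,.050),0,side(*p)))
for y,p in zip((.035,-.035),[(358,188),(452,183)]): obs.append(("top",(-.034,y,.174),1,top(*p)))
for y,p in zip((.035,-.035),[(333,246),(392,222)]): obs.append(("side",(-.034,y,.174),1,side(*p)))
obs.append(("top",(-.15,.1,.04),0,top(315,463))); obs.append(("top",(-.15,-.1,.04),0,top(568,441)))
def W(p,b,l):
    c,s=np.cos(p[2]),np.sin(p[2]); x=b[0]+l*p[3]; return np.array([p[0]+c*x-s*b[1],p[1]+s*x+c*b[1],b[2]])
f=lambda p:np.concatenate([proj(S[n],W(p,b,l))-q for n,b,l,q in obs])
for sel in("both","top","side"):
    o0=obs; obs=[o for o in obs if sel in("both",o[0])]
    R=least_squares(f,[.55,.2,.06,.06],loss="soft_l1")
    p=R.x;print(sel,p,"tare",W(p,(-.123,.035,.051),0),"pull",W(p,(-.034,0,.174),1)); 
    if sel=="both":print(R.fun.reshape(-1,2)); 
    obs=o0
E
python3 fit.py
```

```text
both [0.5445 0.1965 0.0723 0.0602] tare [0.4193 0.2225 0.051 ] pull [0.5707 0.1984 0.174 ]
[[ 0.14   -0.0258]
 [ 0.0813  0.2432]
 [ 0.3211  0.5467]
 [ 0.4054  0.7044]
 [ 0.2678  0.6458]
 [-0.2918 -0.3114]
 [-0.2572 -0.5331]
 [-0.2391 -0.141 ]
 [ 0.0246 -0.2148]
 [ 0.0078 -0.0645]
 [-0.2072  0.7859]
 [ 0.3451  0.2088]
 [-0.526   1.0934]
 [-0.4867 -2.6277]
 [-1.1862 -0.328 ]
 [ 0.3169 -0.1393]]
top [0.5453 0.1972 0.0764 0.0611] tare [0.42   0.2227 0.051 ] pull [0.5723 0.1993 0.174 ]
side [0.5434 0.1972 0.0752 0.0583] tare [0.4181 0.2229 0.051 ] pull [0.5676 0.199  0.174 ]
```

Request:
carry_out:
  motion:
    - {"offset": [0, 0, -0.067], "turn": [0, 0, 0], "claw": 1}
    - {"offset": [0, 0, -0.067], "turn": [0, 0, 0], "claw": 1}
    - {"offset": [0.637, -0.566, -0.067], "turn": [0, 0, -165], "claw": 1}
    - {"offset": [0.637, -0.566, -0.067], "turn": [0, 0, -165], "claw": 1}
    - {"offset": [0.637, -0.566, -0.067], "turn": [0, 0, -165], "claw": 1}
    - {"offset": [0.637, -0.566, -0.067], "turn": [0, 0, -165], "claw": 1}
    - {"offset": [0.637, -0.566, -0.067], "turn": [0, 0, -165], "claw": 1}
    - {"offset": [0.637, -0.566, -0.067], "turn": [0, 0, -165], "claw": 1}
    - {"offset": [0.637, -0.566, -0.067], "turn": [0, 0, -165], "claw": 1}
    - {"offset": [0.637, -0.566, -0.067], "turn": [0, 0, -165], "claw": 1}
    - {"offset": [0.637, -0.566, -0.067], "turn": [0, 0, -165], "claw": 1}
    - {"offset": [0.637, -0.566, -0.067], "turn": [0, 0, -165], "claw": 1}
    - {"offset": [0.637, -0.566, -0.067], "turn": [0, 0, -165], "claw": 1}
    - {"offset": [0.637, -0.566, -0.067], "turn": [0, 0, -165], "claw": 1}
    - {"offset": [0.637, -0.566, -0.067], "turn": [0, 0, -165], "claw": 1}
    - {"offset": [0.637, -0.566, -0.067], "turn": [0, 0, -165], "claw": 1}
    - {"offset": [0.637, -0.566, -0.067], "turn": [0, 0, -165], "claw": 1}
    - {"offset": [0.637, -0.566, -0.067], "turn": [0, 0, -165], "claw": 1}
    - {"offset": [0.637, -0.566, -0.067], "turn": [0, 0, -165], "claw": 1}
    - {"offset": [0.637, -0.566, -0.067], "turn": [0, 0, -165], "claw": 1}

```text
t: 2.87
eef_pos: [0.5553, 0.1144, 0.3204]
orientation: [0.0, 0.271, 0.963, -0.0]
contact_force: [0.9, -1.9, -0.2]
width: -0.002
finger_force: 0.0
```

```bash
cat > rel.py <<'E'
# tool-frame offset and turn from current pose to a world target
import sys
from h import *
from scipy.spatial.transform import Rotation as Ro
np.set_printoptions(precision=4,suppress=True)
s=r.get_state();R=Ro.from_quat(s["orientation"],scalar_first=True)
print("t",s["t"],"pos",s["eef_pos"],"F",s["contact_force"],"width",s["width"],"q",s["q"]);print("axes\n",R.as_matrix())
yaw=.0735+np.pi; G=Ro.from_matrix(np.array([[np.cos(yaw),np.sin(yaw),0],[np.sin(yaw),-np.cos(yaw),0],[0,0,-1]]))
print("turn",np.degrees((R.inv()*G).as_rotvec()))
if len(sys.argv)>1: print("offset",R.inv().apply(np.array(list(map(float,sys.argv[1:4])))-s["eef_pos"]))
E
python3 rel.py .604 .2015 .32
```

```text
t 2.8667 pos [0.5553 0.1144 0.3204] F [ 0.9049 -1.9172 -0.2037] width -0.002117405652483746 q [ 0.0616  0.2891  0.1758  1.4569 -0.0002  0.6108]
axes
 [[-0.8529  0.522   0.0006]
 [ 0.522   0.8529 -0.0002]
 [-0.0006  0.0002 -1.    ]]
turn [ -0.0014   0.0376 -35.6773]
offset [0.0039 0.0998 0.0004]
```

Request:
carry_out:
  motion:
    - {"offset": [0.0, 0.095, 0], "turn": [0, 0, -35.5], "claw": 1}
    - {"offset": [0.0, 0.095, 0], "turn": [0, 0, -35.5], "claw": 1}
    - {"offset": [0.0, 0.095, 0], "turn": [0, 0, -35.5], "claw": 1}
    - {"offset": [0.0, 0.095, 0], "turn": [0, 0, -35.5], "claw": 1}
    - {"offset": [0.0, 0.095, 0], "turn": [0, 0, -35.5], "claw": 1}
    - {"offset": [0.0, 0.095, 0], "turn": [0, 0, -35.5], "claw": 1}
    - {"offset": [0.0, 0.095, 0], "turn": [0, 0, -35.5], "claw": 1}
    - {"offset": [0.0, 0.095, 0], "turn": [0, 0, -35.5], "claw": 1}

```text
t: 3.53
eef_pos: [0.6047, 0.1926, 0.3203]
orientation: [0.0, -0.03, 1.0, -0.0]
contact_force: [-0.1, 0.6, 0.2]
width: 0.002
finger_force: 0.0
```

```bash
python3 rel.py .604 .2015 .215; python3 - <<'E'
from h import *
for n in("side","top"):
    s=viewer.snapshot(n);cv2.imwrite(f"pics/{n}1.png",cv2.resize(s["frame"][60:310,130:463,::-1],(800,600),interpolation=2))
E
```

```text
t 3.5333 pos [0.6047 0.1926 0.3203] F [-0.1291  0.5504  0.2208] width 0.0024719254006993706 q [ 0.1821  0.4336  0.3842  1.5214 -0.0001  0.1215]
axes
 [[-0.9982 -0.0605  0.0001]
 [-0.0605  0.9982 -0.0001]
 [-0.0001 -0.0001 -1.    ]]
turn [-0.0074  0.0057 -0.7431]
offset [0.0002 0.0089 0.1053]
```

View pics/side1.png

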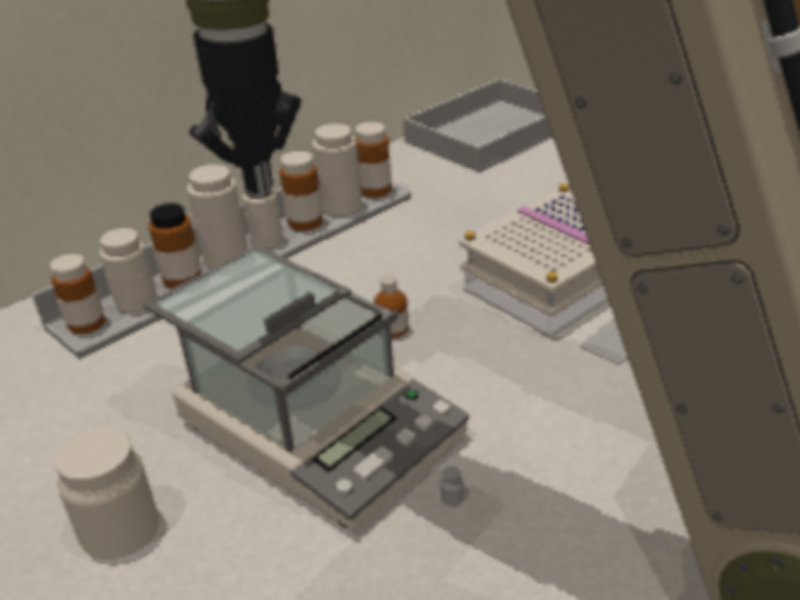

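The picture shows the closed fingers at crop (258,195), above the glass and behind the pull bar (290,313). I'm lowering them behind the bar, clear of the glass.

Request:
carry_out:
  motion:
    - {"offset": [0, 0.009, 0.04], "turn": [0, 0, -0.7], "claw": 1}
    - {"offset": [0, 0.009, 0.075], "turn": [0, 0, -0.7], "claw": 1}
    - {"offset": [0, 0.009, 0.1], "turn": [0, 0, -0.7], "claw": 1}
    - {"offset": [0, 0.009, 0.115], "turn": [0, 0, -0.7], "claw": 1}
    - {"offset": [0, 0.009, 0.125], "turn": [0, 0, -0.7], "claw": 1}
    - {"offset": [0, 0.009, 0.132], "turn": [0, 0, -0.7], "claw": 1}
    - {"offset": [0, 0.009, 0.134], "turn": [0, 0, -0.7], "claw": 1}
    - {"offset": [0, 0.009, 0.134], "turn": [0, 0, -0.7], "claw": 1}

```text
t: 4.3
eef_pos: [0.6045, 0.2017, 0.1867]
orientation: [0.0, -0.038, 0.999, 0.0]
contact_force: [-0.2, -0.3, -0.3]
width: -0.001
finger_force: 0.0
```

```bash
python3 rel.py; python3 - <<'E'
from h import *
a=[viewer.snapshot(n)["frame"][:,:,::-1] for n in("side","top")]
a=[cv2.resize(a[0][150:250,190:323],(400,300),interpolation=2),cv2.resize(a[1][110:210,190:323],(400,300),interpolation=2)]
cv2.imwrite("pics/both2.png",np.hstack(a))
E
```

```text
t 4.3 pos [0.6045 0.2017 0.1867] F [-0.1912 -0.28   -0.298 ] width -0.0011337123280867184 q [ 0.1962  0.458   0.0965  1.2086 -0.0001  0.1209]
axes
 [[-0.9972 -0.0753  0.0007]
 [-0.0753  0.9972  0.    ]
 [-0.0007 -0.     -1.    ]]
turn [-0.0011  0.0399  0.1078]
```

View pics/both2.png

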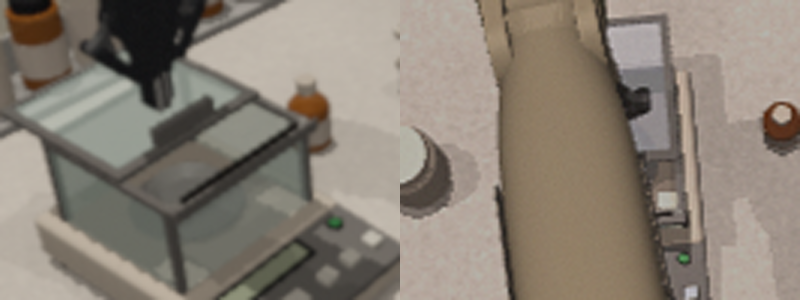

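Left panel: fingertips at (155,105), close behind the bar (182,122), off the glass, with no force reading. Now pushing forward, which is the tool's +x.

Request:
carry_out:
  motion:
    - {"offset": [0.004, 0, 0], "claw": 1}
    - {"offset": [0.008, 0, 0], "claw": 1}
    - {"offset": [0.011, 0, 0], "claw": 1}
    - {"offset": [0.014, 0, 0], "claw": 1}
    - {"offset": [0.017, 0, 0], "claw": 1}
    - {"offset": [0.02, 0, 0], "claw": 1}
    - {"offset": [0.023, 0, 0], "claw": 1}
    - {"offset": [0.026, 0, 0], "claw": 1}
    - {"offset": [0.029, 0, 0], "claw": 1}
    - {"offset": [0.033, 0, 0], "claw": 1}
    - {"offset": [0.037, 0, 0], "claw": 1}
    - {"offset": [0.041, 0, 0], "claw": 1}
    - {"offset": [0.045, 0, 0], "claw": 1}
    - {"offset": [0.049, 0, 0], "claw": 1}
    - {"offset": [0.053, 0, 0], "claw": 1}
    - {"offset": [0.057, 0, 0], "claw": 1}
    - {"offset": [0.06, 0, 0], "claw": 1}
    - {"offset": [0.063, 0, 0], "claw": 1}
    - {"offset": [0.065, 0, 0], "claw": 1}
    - {"offset": [0.066, 0, 0], "claw": 1}

```text
schema error: expected keys turn, offset, claw
```

```bash
python3 rel.py; python3 - <<'E'
from h import *
s=viewer.snapshot("side");print(viewer.mark_of("side","lid_pull")[:1])
cv2.imwrite("pics/side3.png",cv2.resize(s["frame"][150:250,190:323,::-1],(798,600),interpolation=2))
E
```

```text
t 4.4 pos [0.605  0.2019 0.1877] F [-0.4621  0.1047 -0.2548] width -9.678183970331603e-05 q [ 0.1964  0.4573  0.0977  1.2089 -0.0001  0.1207]
axes
 [[-0.9971 -0.0757  0.0023]
 [-0.0757  0.9971  0.0003]
 [-0.0023  0.0002 -1.    ]]
turn [0.0094 0.1307 0.1282]
[{'location': [251.1, 185.2], 'p': 0.72}]
```

View pics/side3.png

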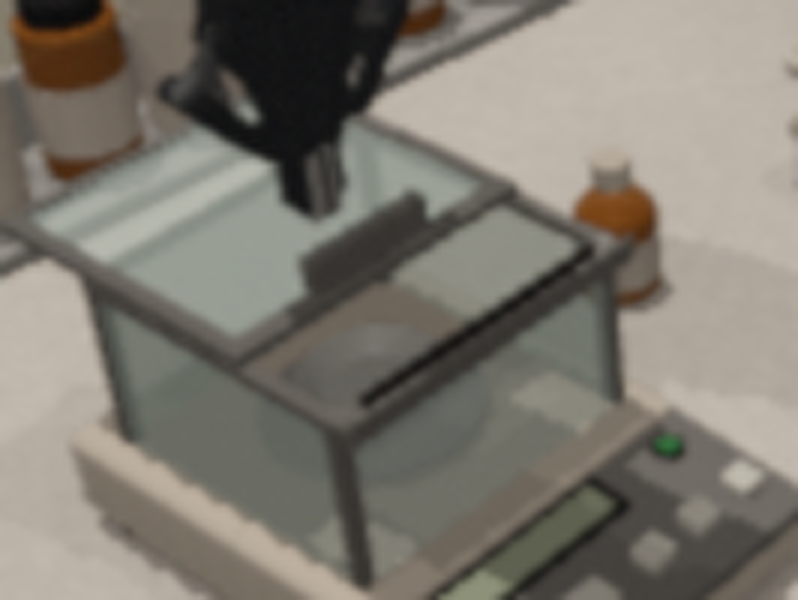

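The move was refused because the turn key was missing. The lid is unmoved, with the tips at crop (318,205) and the bar at (365,240). I'm sending it again with turns.

Request:
carry_out:
  motion:
    - {"offset": [0.004, 0, 0], "turn": [0, 0, 0], "claw": 1}
    - {"offset": [0.008, 0, 0], "turn": [0, 0, 0], "claw": 1}
    - {"offset": [0.011, 0, 0], "turn": [0, 0, 0], "claw": 1}
    - {"offset": [0.014, 0, 0], "turn": [0, 0, 0], "claw": 1}
    - {"offset": [0.017, 0, 0], "turn": [0, 0, 0], "claw": 1}
    - {"offset": [0.02, 0, 0], "turn": [0, 0, 0], "claw": 1}
    - {"offset": [0.023, 0, 0], "turn": [0, 0, 0], "claw": 1}
    - {"offset": [0.026, 0, 0], "turn": [0, 0, 0], "claw": 1}
    - {"offset": [0.029, 0, 0], "turn": [0, 0, 0], "claw": 1}
    - {"offset": [0.033, 0, 0], "turn": [0, 0, 0], "claw": 1}
    - {"offset": [0.037, 0, 0], "turn": [0, 0, 0], "claw": 1}
    - {"offset": [0.041, 0, 0], "turn": [0, 0, 0], "claw": 1}
    - {"offset": [0.045, 0, 0], "turn": [0, 0, 0], "claw": 1}
    - {"offset": [0.049, 0, 0], "turn": [0, 0, 0], "claw": 1}
    - {"offset": [0.053, 0, 0], "turn": [0, 0, 0], "claw": 1}
    - {"offset": [0.057, 0, 0], "turn": [0, 0, 0], "claw": 1}
    - {"offset": [0.06, 0, 0], "turn": [0, 0, 0], "claw": 1}
    - {"offset": [0.063, 0, 0], "turn": [0, 0, 0], "claw": 1}
    - {"offset": [0.065, 0, 0], "turn": [0, 0, 0], "claw": 1}
    - {"offset": [0.066, 0, 0], "turn": [0, 0, 0], "claw": 1}

```text
t: 6.17
eef_pos: [0.538, 0.1968, 0.1863]
orientation: [-0.0, -0.038, 0.999, -0.0]
contact_force: [1.3, -0.6, 0.5]
width: 0.001
finger_force: 0.8
```

```bash
python3 rel.py; python3 - <<'E'
from h import *
s=viewer.snapshot("side");print(viewer.mark_of("side","lid_pull")[:1])
cv2.imwrite("pics/side4.png",cv2.resize(s["frame"][150:250,190:323,::-1],(798,600),interpolation=2))
E
```

```text
t 6.1667 pos [0.538  0.1968 0.1863] F [ 1.3181 -0.5528  0.5183] width 0.0005401391189690139 q [ 0.2106  0.3365 -0.0871  1.1473 -0.0001  0.1345]
axes
 [[-0.9971 -0.076  -0.0002]
 [-0.076   0.9971 -0.0001]
 [ 0.0002 -0.0001 -1.    ]]
turn [-0.0059 -0.0096  0.1483]
[{'location': [265.6, 191.2], 'p': 0.72}]
```

View pics/side4.png

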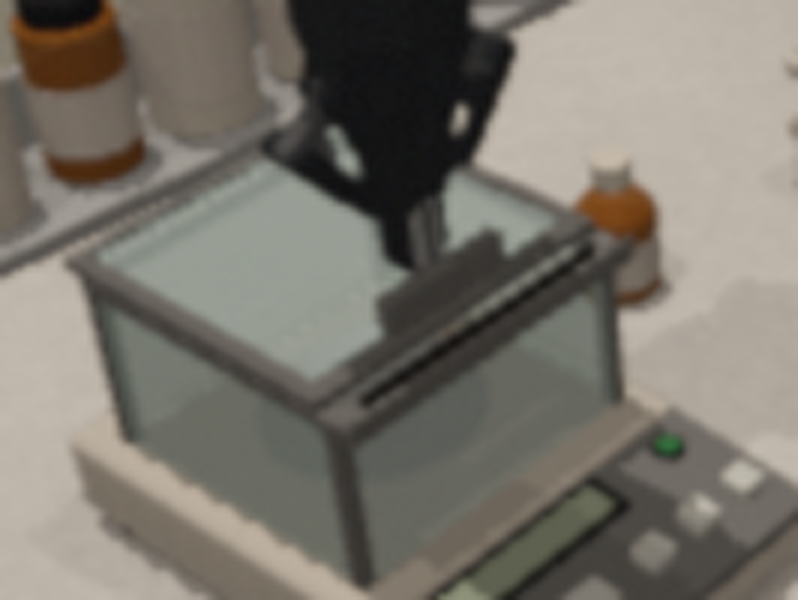

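The bar is now at crop (440,283) and the lid's front edge is about 10 mm from the black seal. Continuing in small steps.

Request:
carry_out:
  motion:
    - {"offset": [0.002, 0, 0], "turn": [0, 0, 0], "claw": 1}
    - {"offset": [0.004, 0, 0], "turn": [0, 0, 0], "claw": 1}
    - {"offset": [0.006, 0, 0], "turn": [0, 0, 0], "claw": 1}
    - {"offset": [0.008, 0, 0], "turn": [0, 0, 0], "claw": 1}
    - {"offset": [0.009, 0, 0], "turn": [0, 0, 0], "claw": 1}
    - {"offset": [0.01, 0, 0], "turn": [0, 0, 0], "claw": 1}
    - {"offset": [0.01, 0, 0], "turn": [0, 0, 0], "claw": 1}
    - {"offset": [0.01, 0, 0], "turn": [0, 0, 0], "claw": 1}

```text
t: 6.93
eef_pos: [0.5281, 0.1961, 0.1862]
orientation: [-0.0, -0.038, 0.999, -0.0]
contact_force: [0.4, -0.1, 0.3]
width: 0.0
finger_force: 0.1
```

Request:
carry_out:
  motion:
    - {"offset": [0.001, 0, 0], "turn": [0, 0, 0], "claw": 1}
    - {"offset": [0.001, 0, 0], "turn": [0, 0, 0], "claw": 1}
    - {"offset": [0.002, 0, 0], "turn": [0, 0, 0], "claw": 1}
    - {"offset": [0.002, 0, 0], "turn": [0, 0, 0], "claw": 1}

```text
t: 7.27
eef_pos: [0.5267, 0.196, 0.1863]
orientation: [0.0, -0.038, 0.999, 0.0]
contact_force: [2.7, 0.3, -1.7]
width: 0.003
finger_force: 1.1
```

```bash
python3 rel.py; python3 - <<'E'
from h import *
s=viewer.snapshot("side");print(viewer.mark_of("side","lid_pull")[:1])
cv2.imwrite("pics/side5.png",cv2.resize(s["frame"][150:250,190:323,::-1],(798,600),interpolation=2))
E
```

```text
t 7.2667 pos [0.5267 0.196  0.1863] F [ 2.725   0.2847 -1.656 ] width 0.0030587940685637134 q [ 0.2134  0.3155 -0.117   1.1378 -0.0001  0.1374]
axes
 [[-0.9971 -0.0759  0.0005]
 [-0.0759  0.9971  0.    ]
 [-0.0005 -0.     -1.    ]]
turn [-0.0002  0.0315  0.1439]
[{'location': [264.2, 192.9], 'p': 0.84}]
```

View pics/side5.png

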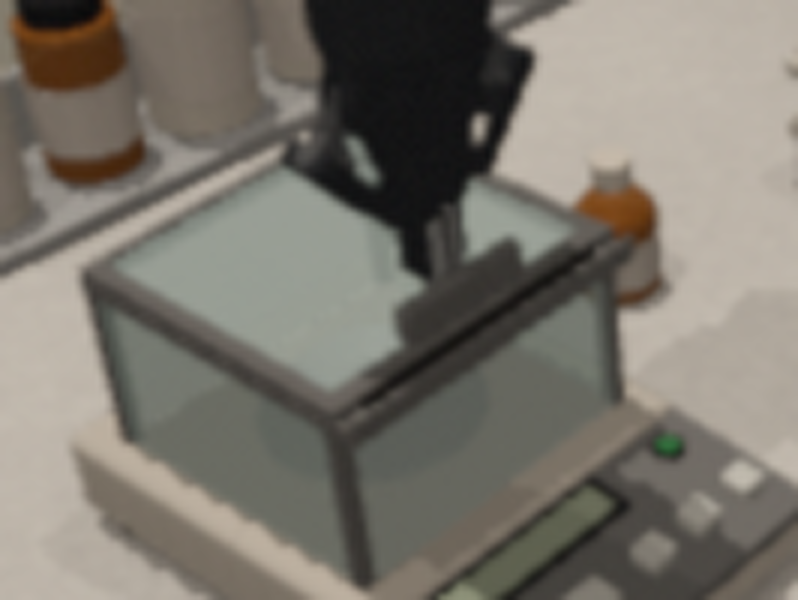

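The lid edge now lies along the seal from (340,410) to (600,245), and the force is still low. I'm advancing until the seal pushes back.

Request:
carry_out:
  motion:
    - {"offset": [0.001, 0, 0], "turn": [0, 0, 0], "claw": 1}
    - {"offset": [0.001, 0, 0], "turn": [0, 0, 0], "claw": 1}
    - {"offset": [0.002, 0, 0], "turn": [0, 0, 0], "claw": 1}
    - {"offset": [0.002, 0, 0], "turn": [0, 0, 0], "claw": 1}
    - {"offset": [0.002, 0, 0], "turn": [0, 0, 0], "claw": 1}

```text
t: 7.78
eef_pos: [0.5256, 0.1959, 0.1863]
orientation: [0.001, -0.038, 0.999, 0.0]
contact_force: [6.3, 1.9, -4.1]
width: -0.004
finger_force: 3.2
```

Request:
carry_out:
  motion:
    - {"offset": [0.001, 0, 0], "turn": [0, 0, 0], "claw": 1}
    - {"offset": [0.001, 0, 0], "turn": [0, 0, 0], "claw": 1}
    - {"offset": [0.002, 0, 0], "turn": [0, 0, 0], "claw": 1}
    - {"offset": [0.002, 0, 0], "turn": [0, 0, 0], "claw": 1}
    - {"offset": [0.002, 0, 0], "turn": [0, 0, 0], "claw": 1}

```text
t: 8.2
eef_pos: [0.5249, 0.1958, 0.1864]
orientation: [0.002, -0.038, 0.999, 0.0]
contact_force: [10.2, 1.4, -6.6]
width: 0.002
finger_force: 4.8
```

The lid is shut against the seal, with about 10 N and a clear stiffness rise. Backing off slowly, then lifting.

Request:
carry_out:
  motion:
    - {"offset": [-0.001, 0, 0], "turn": [0, 0, 0], "claw": 1}
    - {"offset": [-0.002, 0, 0], "turn": [0, 0, 0], "claw": 1}
    - {"offset": [-0.003, 0, 0], "turn": [0, 0, 0], "claw": 1}
    - {"offset": [-0.004, 0, 0], "turn": [0, 0, 0], "claw": 1}
    - {"offset": [-0.006, 0, 0], "turn": [0, 0, 0], "claw": 1}
    - {"offset": [-0.01, 0, 0], "turn": [0, 0, 0], "claw": 1}
    - {"offset": [-0.015, 0, 0], "turn": [0, 0, 0], "claw": 1}
    - {"offset": [-0.018, 0, -0.005], "turn": [0, 0, 0], "claw": 1}
    - {"offset": [-0.018, 0, -0.03], "turn": [0, 0, 0], "claw": 1}
    - {"offset": [-0.018, 0, -0.065], "turn": [0, 0, 0], "claw": 1}
    - {"offset": [-0.018, 0, -0.065], "turn": [0, 0, 0], "claw": 1}
    - {"offset": [-0.018, 0, -0.065], "turn": [0, 0, 0], "claw": 1}

```text
t: 9.2
eef_pos: [0.542, 0.1973, 0.254]
orientation: [0.002, -0.038, 0.999, 0.0]
contact_force: [-0.3, -0.5, 0.8]
width: -0.006
finger_force: 0.0
```

```bash
python3 rel.py .4167 .2223 .25; python3 - <<'E'
from h import *
s=viewer.snapshot("side");print(viewer.mark_of("side","lid_pull")[:1])
for x in(-.004,0,.004,.008):
  c,q=np.cos(.0735),np.sin(.0735);print(x,proj(s,(.5445+c*(x-.034),.1965+q*(x-.034),.174)))
cv2.imwrite("pics/side6.png",cv2.resize(s["frame"][150:270,190:350,::-1],(800,600),interpolation=2))
E
```

```text
t 9.2 pos [0.542  0.1973 0.254 ] F [-0.2988 -0.504   0.7948] width -0.005926340604573435 q [ 0.21    0.3124  0.0467  1.3001 -0.0001  0.134 ]
axes
 [[-0.9971 -0.0759  0.0049]
 [-0.0759  0.9971  0.0009]
 [-0.005   0.0005 -1.    ]]
turn [0.03   0.2836 0.1412]
offset [0.123  0.0345 0.0034]
[{'location': [268.2, 193.8], 'p': 0.87}]
-0.004 [267.06297596 195.43964948]
0 [265.99077365 194.88533991]
0.004 [264.92308169 194.33336212]
0.008 [263.85987169 193.78370141]
```

View pics/side6.png

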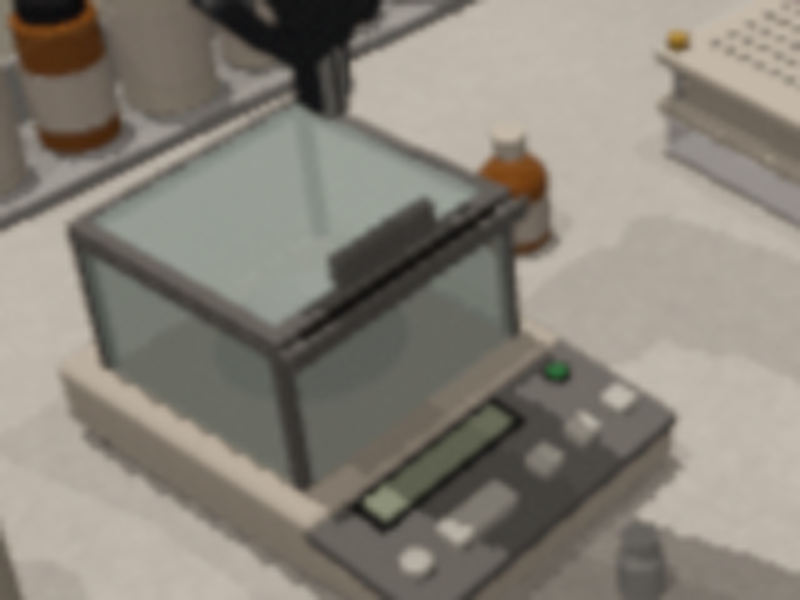

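The lid stays shut, with its front edge flush on the seal from (290,340) to (505,195), and the fingers are clear. Moving above the tare key (crop (480,512)), tilted to match the console.

Request:
carry_out:
  motion:
    - {"offset": [0.03, 0.009, 0.003], "turn": [0, -2, 0], "claw": 1}
    - {"offset": [0.06, 0.018, 0.003], "turn": [0, -4, 0], "claw": 1}
    - {"offset": [0.09, 0.026, 0.003], "turn": [0, -6.6, 0.1], "claw": 1}
    - {"offset": [0.123, 0.0345, 0.003], "turn": [0, -6.6, 0.1], "claw": 1}
    - {"offset": [0.123, 0.0345, 0.003], "turn": [0, -6.6, 0.1], "claw": 1}
    - {"offset": [0.123, 0.0345, 0.003], "turn": [0, -6.6, 0.1], "claw": 1}
    - {"offset": [0.123, 0.0345, 0.003], "turn": [0, -6.6, 0.1], "claw": 1}

```text
t: 9.88
eef_pos: [0.4153, 0.2221, 0.2479]
orientation: [0.057, -0.037, 0.998, 0.002]
contact_force: [0.2, 1.3, -0.1]
width: -0.003
finger_force: 0.0
```

```bash
python3 rel.py .4167 .2223 .083
```

```text
t 9.8833 pos [0.4153 0.2221 0.2479] F [ 0.2363  1.2663 -0.0535] width -0.0028977282966643966 q [ 0.3384  0.0293 -0.3193  1.1111 -0.0301  0.2621]
axes
 [[-0.9906 -0.0746  0.1145]
 [-0.0741  0.9972  0.0084]
 [-0.1149 -0.0002 -0.9934]]
turn [-0.008   6.5951  0.0676]
offset [0.0175 0.0001 0.1639]
```

Request:
carry_out:
  motion:
    - {"offset": [0.0175, 0, 0.03], "turn": [0, 0, 0], "claw": 1}
    - {"offset": [0.0175, 0, 0.06], "turn": [0, 0, 0], "claw": 1}
    - {"offset": [0.0175, 0, 0.09], "turn": [0, 0, 0], "claw": 1}
    - {"offset": [0.0175, 0, 0.12], "turn": [0, 0, 0], "claw": 1}
    - {"offset": [0.0175, 0, 0.14], "turn": [0, 0, 0], "claw": 1}
    - {"offset": [0.0175, 0, 0.155], "turn": [0, 0, 0], "claw": 1}
    - {"offset": [0.0175, 0, 0.163], "turn": [0, 0, 0], "claw": 1}
    - {"offset": [0.0175, 0, 0.163], "turn": [0, 0, 0], "claw": 1}
    - {"offset": [0.0175, 0, 0.163], "turn": [0, 0, 0], "claw": 1}

```text
t: 10.63
eef_pos: [0.4171, 0.2219, 0.084]
orientation: [0.057, -0.037, 0.998, 0.002]
contact_force: [0.1, 0.2, 0.7]
width: -0.003
finger_force: 0.0
```

```bash
python3 rel.py .4167 .2223 .073; python3 - <<'E'
from h import *
s=viewer.snapshot("side")
cv2.imwrite("pics/side7.png",cv2.resize(s["frame"][190:290,210:343,::-1],(798,600),interpolation=2))
E
```

```text
t 10.6333 pos [0.4171 0.2219 0.084 ] F [0.0583 0.2426 0.7201] width -0.00346837307714454 q [ 0.3367  0.1697 -0.5974  0.6935 -0.0299  0.2615]
axes
 [[-0.9908 -0.0734  0.1137]
 [-0.073   0.9973  0.0081]
 [-0.114  -0.0003 -0.9935]]
turn [-0.0169  6.5444 -0.0005]
offset [0.0017 0.0004 0.0109]
```

View pics/side7.png

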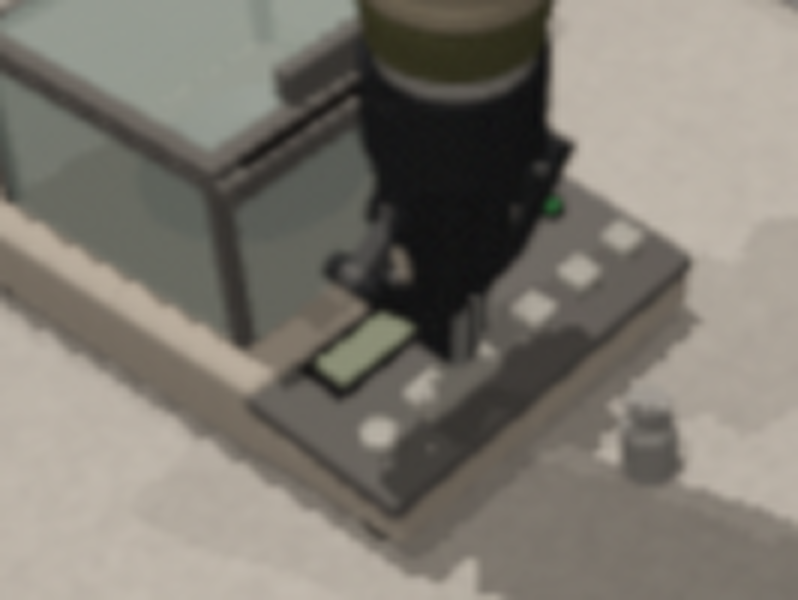

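The tips at crop (457,350) stand just over the tare key (from (405,395) to (495,350)), with the power and mode keys clear on either side. Pressing.

Request:
carry_out:
  motion:
    - {"offset": [0.001, 0, 0.004], "turn": [0, 0, 0], "claw": 1}
    - {"offset": [0.001, 0, 0.008], "turn": [0, 0, 0], "claw": 1}
    - {"offset": [0.001, 0, 0.01], "turn": [0, 0, 0], "claw": 1}
    - {"offset": [0.001, 0, 0.012], "turn": [0, 0, 0], "claw": 1}
    - {"offset": [0.001, 0, 0.013], "turn": [0, 0, 0], "claw": 1}
    - {"offset": [0.001, 0, 0.014], "turn": [0, 0, 0], "claw": 1}
    - {"offset": [0.001, 0, 0.014], "turn": [0, 0, 0], "claw": 1}
    - {"offset": [0.001, 0, 0.014], "turn": [0, 0, 0], "claw": 1}

```text
t: 11.35
eef_pos: [0.4173, 0.2223, 0.0706]
orientation: [0.058, -0.037, 0.998, 0.002]
contact_force: [-0.7, -0.5, 3.5]
width: 0.003
finger_force: 1.8
```

Request:
carry_out:
  motion:
    - {"offset": [0, 0, 0.001], "turn": [0, 0, 0], "claw": 1}
    - {"offset": [0, 0, 0.002], "turn": [0, 0, 0], "claw": 1}
    - {"offset": [0, 0, 0.003], "turn": [0, 0, 0], "claw": 1}
    - {"offset": [0, 0, 0.003], "turn": [0, 0, 0], "claw": 1}
    - {"offset": [0, 0, 0.003], "turn": [0, 0, 0], "claw": 1}

```text
t: 11.77
eef_pos: [0.4176, 0.2223, 0.0681]
orientation: [0.058, -0.037, 0.998, 0.002]
contact_force: [-3.0, -0.8, 11.4]
width: -0.0
finger_force: 6.0
```

At 11 N the key is past its 6 N full-down point. Holding briefly, then withdrawing straight back.

Request:
carry_out:
  motion:
    - {"offset": [0, 0, 0], "turn": [0, 0, 0], "claw": 1}
    - {"offset": [0, 0, 0], "turn": [0, 0, 0], "claw": 1}
    - {"offset": [0, 0, 0], "turn": [0, 0, 0], "claw": 1}
    - {"offset": [0, 0, -0.003], "turn": [0, 0, 0], "claw": 1}
    - {"offset": [0, 0, -0.006], "turn": [0, 0, 0], "claw": 1}
    - {"offset": [0, 0, -0.01], "turn": [0, 0, 0], "claw": 1}
    - {"offset": [0, 0, -0.02], "turn": [0, 0, 0], "claw": 1}
    - {"offset": [0, 0, -0.05], "turn": [0, 0, 0], "claw": 1}
    - {"offset": [0, 0, -0.08], "turn": [0, 0, 0], "claw": 1}
    - {"offset": [0, 0, -0.12], "turn": [0, 0, 0], "claw": 1}
    - {"offset": [0, 0, -0.15], "turn": [0, 0, 0], "claw": 1}
    - {"offset": [0, 0, -0.15], "turn": [0, 0, 0], "claw": 1}
    - {"offset": [0, 0, -0.15], "turn": [0, 0, 0], "claw": 1}

```text
t: 12.85
eef_pos: [0.4013, 0.2214, 0.2182]
orientation: [0.06, -0.037, 0.998, 0.003]
contact_force: [-0.8, -0.1, -0.9]
width: 0.0
finger_force: 0.0
```

```bash
python3 - <<'E'
from h import *
s=viewer.snapshot("side")
cv2.imwrite("pics/side8.png",cv2.resize(s["frame"][150:300,180:380,::-1],(800,600),interpolation=2))
E
```

```text
(no output)
```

View pics/side8.png

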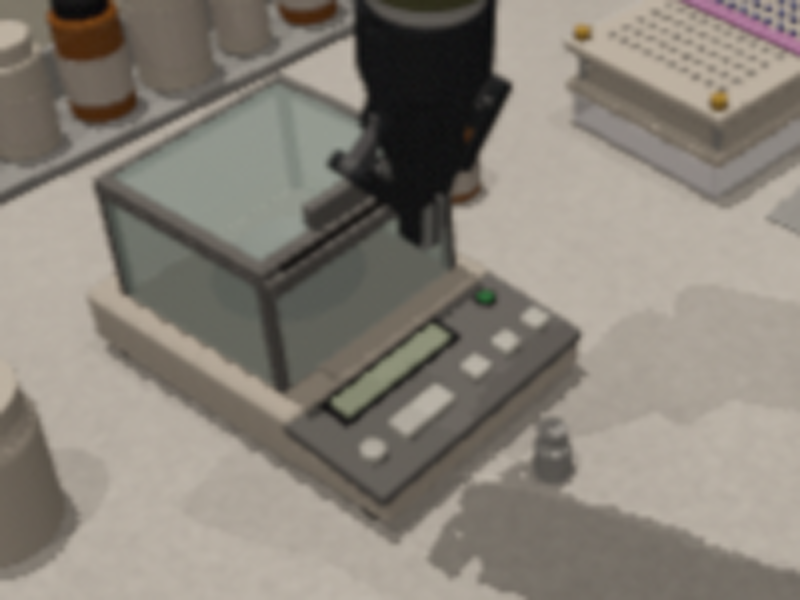

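The lid is still shut, the tare key at (421,410) is up like the others, the weight at (553,450) hasn't moved, and the arm is clear. Handing in.

```bash
python3 -c "
from station import r
print(r.finish_job())"
```

```text
the job is handed in; nothing more can be done
None
```

I pushed the lid shut against its seal (about 10 N), pressed the tare key to about 11 N and let it come up, then withdrew and handed the job in; the last picture shows nothing else disturbed, but no verdict came back.

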